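# Charge the grinding jar from one bay of the ball tray

### The arm

A 6-joint arm with a two-finger parallel gripper is mounted at the origin on a cart in front of the work surface, level with it; the furniture and walls round the work are solid. World frame = base frame: x ahead of the robot, y to its left, z up, the work surface at z = 0. Lengths are in m, angles in rad, forces in N, time in s.
With the tool pointing down it reaches from about 0.425 to 1.125 m from the base axis. Payload 14.9 kg.
Tool frame: the origin (TCP) lies between the finger pads; the fingertips stand 8 mm ahead of it and the grasp point (between the pads) lies 11 mm behind it; z points along the fingers, x is the direction in which the jaws open and shut, and the axes are right-handed (so a half turn about z gives the same grasp; the last joint's range is limited). The gripper opens to 91 mm and grips with 3 to 60 N. Pads are 32 mm wide; open, the fingers measure 118 mm over their backs; the gripper's body (76 mm by 178 mm) begins 60 mm behind the grasp point.
Start: joints at [1.19, 0.379, 1.734, -0, 1.028, -0.033], TCP at [0.239, 0.658, 0.222] pointing down, gripper open.
Joint ranges: [-2.77, 2.77], [-0.74, 2.19], [0, 2.66], [-1.06, 4.2], [0.31, 2.87], [-3.08, 3.08]. Speed limits (rad/s): [1.89, 1.89, 2.39, 3.14, 3.14, 3.14].

### API

Orientations are given as a unit quaternion [x, y, z, w].
In Python, from workcell import status, get_image, order gives the robot as it stands. The module is installed in compiled form; this text tells all that it offers.
- The arm moves only by the tool jog_arm, never from a script. Its argument "moves" is a list of rows, each a list of 4 numbers: the shift along the tool's x, y, z in m, then the turn about the tool's z in degrees. A call has 1 to 12 rows; each row is the pose to reach, as a shift and turn from the pose commanded when the call began, along the tool's axes at that moment; what a row does not reach only later rows make up. A row lasts 1/12 s, in which the tool goes at most 41.7 mm and 7.16 degrees, less where a joint would pass 70% of its speed; a pose out of reach is approached as far as the arm can. A call with a gripper value outside its range is refused whole. "claw" is the opening, from -1 (shut) to 1 (fully open), set as the call begins (left out, the last holds). The fingers move at their own pace and stop on an object; "squeeze" is the grip in N (left out, the last holds). Time passes only in rows, so rows that repeat a pose let the fingers close. It gives the time, the measured TCP pose, the force and the opening at its end, in the units of the state.
- status.sense(): the state, without advancing time (a new reading comes with each control period).
- get_image(name): name is "scene" or "top"; returns a dict with "image" (384x512x3 uint8, blue, green, red), "z_map" (384x512 float32, m along the optical axis (not along the pixel's ray), 0 where there is no reading), "fx", "fy", "cx", "cy" (pixels), "R" (3x3) and "t" (3): a world point X has camera coordinates R X + t. Camera axes: x right, y down, z forward; pixel columns grow to the right and rows downward; lengths in m; the calibration is good to about 2 mm. A picture is of the moment at which its call begins.
- order.hand_in(): hands the job in, once; it reports no verdict.
The state is a dict: "time": time; "joint_positions": joint angles; "qd": joint speeds; "effort": joint torques, N m; "ee_pos": TCP position; "orientation": TCP orientation; "wrist_force": force on the tool from outside, world axes, zero at the start; "moment": the same for the moment, N m; "grip_width": opening from 0.0 (shut) to 1.0 (fully open).
Only numpy, scipy, OpenCV 4.12 (cv2) and the standard library are available. Lean on these libraries where they do the work, as an engineer would, in place of code of your own. Each camera call takes 0.05 s, during which the arm holds its last target. There are 200 camera calls.

### The job

Charge the steel grinding jar with the two large balls: take the divided ball tray by its stem and tip it over the jar, toward the corner of the bay that holds the large balls, so that only that bay empties through its rim gap. All the small balls must stay in their own bays; then stand the tray flat on the bench again and let go. Leave the jar standing where it is and do not disturb the things behind.

Things in the scene. Friction and masses are not known exactly. Their poses are not given: they have to be found in the camera images.
- tray: loose square grey plastic tray, 112 x 112 mm, rim 46 mm high, walls 3 mm, 0.35 kg, with a square metal grip stem in its middle. Two crossing dividers, as high as the rim, make four bays, one toward each corner. Origin: centre of the underside; z up along the stem; x, y square to the outer walls. The bay with the two large balls is the +x +y one, the other three hold two small balls each
- tray_stem_top (a point): centre of the top of the grip stem, on the tray's axis, 117 mm above the underside. The stem is 20 mm square, its flats facing the tray's four corners (turned 45 degrees to the outer walls); plain from 52 mm above the underside (a 26 mm collar is below) up to the top
- tray_center (a point): middle of the tray at bay floor level, 4 mm above its underside. The floor of every bay slopes 18 degrees DOWN from its outer corner to here, so balls rest beside the stem; they run out to the corner once the tray leans more than about 20 degrees straight toward it (35 to 45 empties it surely), while the other bays' balls are held by dividers and walls
- large_gap (a point): tip of the floor in the rim gap of the bay with the two large balls: 79 mm from the tray's axis, 30 mm above the underside, toward tray +x +y. At every outer corner the two walls stop 32 mm short, leaving such a gap, open down to the floor
- jar: round open steel grinding jar, loose, 0.9 kg; outer diameter 120 mm, height 48 mm, wall 5 mm, inner floor 6 mm above its underside. Origin: centre of the underside, z up
- large_1_center (a point): centre of large steel grinding ball 1, 18 mm diameter, 24 g; starts in the tray's +x +y bay
- large_2_center (a point): centre of large steel grinding ball 2, 18 mm diameter, 24 g; starts in the tray's +x +y bay
- small_b1_center (a point): centre of a small steel grinding ball, 14 mm diameter, 12 g; starts in the tray's -x +y bay
- small_b2_center (a point): centre of a small steel grinding ball, 14 mm diameter, 12 g; starts in the tray's -x +y bay
- small_c1_center (a point): centre of a small steel grinding ball, 14 mm diameter, 12 g; starts in the tray's -x -y bay
- small_c2_center (a point): centre of a small steel grinding ball, 14 mm diameter, 12 g; starts in the tray's -x -y bay
- small_d1_center (a point): centre of a small steel grinding ball, 14 mm diameter, 12 g; starts in the tray's +x -y bay
- small_d2_center (a point): centre of a small steel grinding ball, 14 mm diameter, 12 g; starts in the tray's +x -y bay
- bottle_white: bystander: closed white bottle with a red cap, 58 mm across, 105 mm high, behind the work; origin: centre of the underside
- tape_roll: bystander: roll of tape lying flat, 52 mm across, 18 mm high, behind the work; origin: centre of the underside
- beaker_250: bystander: glass beaker, 78 mm across, 92 mm high, behind the work; origin: centre of the underside
Mind the look-alikes: they are no part of the job. There is more than one size of the jar; the one meant has the size given above.

How it is judged:
By the outcome, as a careful person would: the job done as asked, in the order asked, and still so for the second after the job is handed in, with the robot touching nothing.
It also fails if it takes over 53 s, if anything falls off the work surface, if the arm or the gripper's body presses on something with over 40 N, if the wrist force passes 120 N, or if a joint passes its speed limit or range.

## Working session

There is one attempt and no reset: what is moved stays moved. The work goes in short steps, Python scripts to look and compute and a tool call to move; the robot and the scene stay as the last step left them, time stands still between calls to the robot, and variables do not carry over. Pictures are saved under pics/ and viewed, about 8 in all and at most 12, crops included, and the job is handed in when it is done.

Besides the shell and the picture viewer there is one more tool, called after ">>>" as a command line: name --pt "numbers of a row" for each row, then --argument value for the rest. jog_arm: Moves the arm, as the interface text tells. Its arguments: {"type":"object","properties":{"moves":{"type":"array"},"claw":{"type":"number"},"squeeze":{"type":"number"}},"required":["moves"]}

```bash
mkdir -p pics; cat > h.py <<'E'
import numpy as np, cv2
from workcell import status, get_image, order
def pts(d):
    z=d["z_map"]; v,u=np.mgrid[:z.shape[0],:z.shape[1]]
    c=np.stack([(u-d["cx"])/d["fx"]*z,(v-d["cy"])/d["fy"]*z,z],-1)
    return (c-d["t"])@d["R"]   # R^T (c-t)
def proj(d,X):
    c=d["R"]@np.array(X)+d["t"]; return c[0]/c[2]*d["fx"]+d["cx"],c[1]/c[2]*d["fy"]+d["cy"]
E
python3 - <<'E'
from h import *
import pickle
D={n:get_image(n) for n in("scene","top")}
pickle.dump(D,open("d0.pkl","wb"))
for n,d in D.items():
    cv2.imwrite(f"pics/{n}0.png",d["image"]); print(n,d["fx"],-d["R"].T@d["t"],d["R"].round(2).tolist())
s=status.sense();print(s)
E
```

```text
scene 454.76798361036947 [ 0.06354847 -0.23012999  0.68424637] [[0.71, -0.7, 0.01], [-0.42, -0.44, -0.8], [0.56, 0.56, -0.61]]
top 488.5836535412317 [0.47443294 0.31683693 1.32914124] [[-0.02, -1.0, 0.0], [-0.99, 0.02, -0.12], [0.12, -0.0, -0.99]]
{'time': 0.1, 'joint_positions': array([ 1.18970166e+00,  3.79373502e-01,  1.73473545e+00, -1.26010271e-05,
        1.02849143e+00, -3.32904725e-02]), 'qd': array([-0.00073751, -0.00218753, -0.00114779, -0.00173122,  0.00066146,
       -0.00194076]), 'effort': array([-1.94560409e-03, -7.65033174e+01, -4.35288906e+01,  6.51993393e-02,
        3.98176792e-02,  1.81972649e-05]), 'ee_pos': array([0.23845321, 0.65775498, 0.22133521]), 'orientation': array([ 8.18788081e-01,  5.74095658e-01, -4.19011566e-04,  2.79891881e-04]), 'wrist_force': array([-0.5835476 , -0.00307689, -0.58111367]), 'moment': array([-0.02645496,  0.02905749, -0.0003438 ]), 'grip_width': 1.0011999884542147}
```

View pics/top0.png

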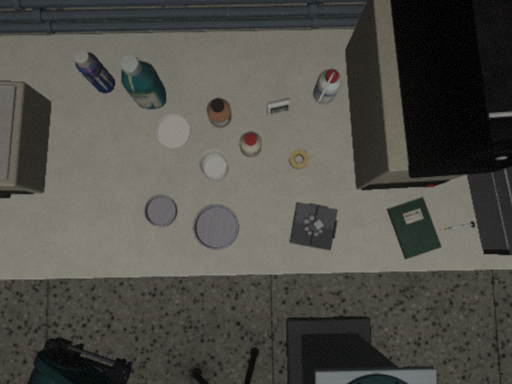

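View pics/scene0.png

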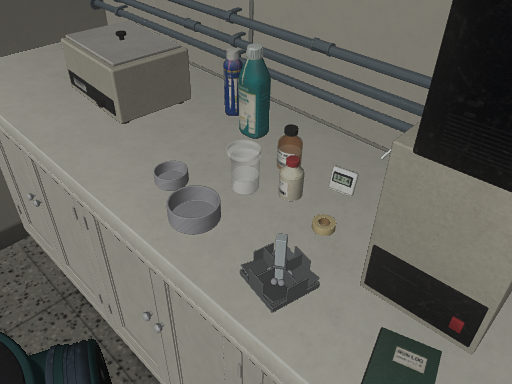

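Top view: tray at (314,226), jar candidates are a larger ring at (217,227) and a smaller one at (161,210); the third round thing (214,166) is the beaker. The bystanders are the bottle at (250,144) and the tape at (299,158). I'll measure them and confirm with a crop.

```bash
cat > m.py <<'E'
from h import *
import pickle
D=pickle.load(open("d0.pkl","rb"))
d=D["top"];P=pts(d)
for n,(u,v) in dict(jarL=(217,227),jarS=(161,210)).items():
    w=P[v-32:v+33,u-32:u+33].reshape(-1,3); r=w[(w[:,2]>.040 if n=="jarL" else w[:,2]>.025)]
    r=r[np.hypot(*(r[:,:2]-P[v,u,:2]).T)<.075]
    (c,rad)=cv2.minEnclosingCircle(r[:,:2].astype(np.float32)); print(n,c,"diam",2*rad,"z",np.percentile(r[:,2],[50,95]), "floor",P[v,u])
w=P[190:262,278:350].reshape(-1,3)
st=w[w[:,2]>.10]; print("stem top",st.mean(0),len(st))
rim=w[(w[:,2]>.02)&(w[:,2]<.06)]; R=cv2.minAreaRect(rim[:,:2].astype(np.float32)); print("tray",R)
for n,(u,v) in dict(bot=(250,140),tape=(299,158),beak=(214,166)).items():
    w=P[v-18:v+19,u-18:u+19].reshape(-1,3); w=w[w[:,2]>.01]; print(n,w.min(0),w.max(0))
a=cv2.resize(d["image"][185:270,270:360],(540,510),interpolation=cv2.INTER_CUBIC)
e=D["scene"]["image"][225:315,230:330];b=cv2.resize(e,(560,510)[:2],interpolation=cv2.INTER_CUBIC)
im=np.hstack([a,b]);im=cv2.resize(np.clip(im.astype(float)*1.6,0,255).astype(np.uint8),(800,370));
cv2.imwrite("pics/crop1.png",im)
c=cv2.resize(d["image"][185:270,130:270],(700,425),interpolation=cv2.INTER_CUBIC)
E
python3 m.py
```

```text
jarL (0.5340538024902344, 0.4142328202724457) diam 0.11982451379299164 z [0.04678496 0.05087814] floor [0.53340295 0.41136749 0.00414266]
jarS (0.5810883641242981, 0.5631265640258789) diam 0.08629968017339706 z [0.03200656 0.03708667] floor [0.5823317  0.56233725 0.00751344]
stem top [0.51553816 0.19992085 0.46046553] 95
tray ((0.5320554971694946, 0.15291443467140198), (0.11233435571193695, 0.11173855513334274), 78.62300109863281)
bot [0.47443294 0.2906723  0.01014703] [0.78219541 0.34644203 1.32914124]
tape [0.47443294 0.16257675 0.01051922] [0.74147103 0.31683693 1.32914124]
beak [0.47443294 0.31683693 0.01124227] [0.73126227 0.44980692 1.32914124]
```

View pics/crop1.png

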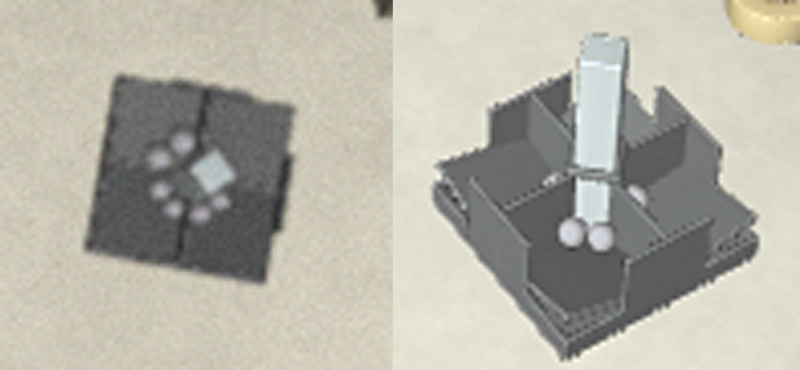

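The crop shows the large balls in the top-view upper-left bay, crop pixels (182,142) and (158,158). Their spacing is about 17.6 mm, against 14 mm in the neighbouring bays. So tray +x+y points to world (+x,+y), about 34°. The jar meant is the one at (217,227), measured at 119.8 mm. The one at (161,210) is 86 mm.

The jog can't tilt the tool. The plan is:
1. Set the tray on the jar rim with its corner over the inside.
2. Cage the stem between the fingers and tip it about the rim.
3. Regrip the stem and carry the tray back.

```bash
python3 - <<'E'
from h import *
import pickle
d=pickle.load(open("d0.pkl","rb"))["top"];P=pts(d);ok=d["z_map"]>0
def box(u0,u1,v0,v1,a,b):
    w=P[v0:v1,u0:u1][ok[v0:v1,u0:u1]]; return w[(w[:,2]>a)&(w[:,2]<b)]
s=box(290,345,200,255,.105,.13);print("stem",s.mean(0),np.ptp(s,0),cv2.minAreaRect(s[:,:2].astype(np.float32)))
for n,b in dict(bot=(236,264,125,162,.02,.12),tape=(287,312,147,172,.008,.03),beak=(198,232,148,185,.05,.11),cab=(340,420,100,200,.02,.5)).items():
    w=box(*b); print(n,w.min(0).round(3),w.max(0).round(3))
# camera pose of jog target: tool axes
from scipy.spatial.transform import Rotation as R
q=np.array([.818788,.574096,-.000419,.00028]);print(R.from_quat(q).as_matrix().round(4))
p=np.array([.2385,.6578,.2213]); print("tool-frame shift to tray axis", R.from_quat(q).as_matrix().T@(np.array([.532,.153,.2])-p))
E
```

```text
stem [0.53185935 0.15349829 0.11555018] [0.02232321 0.02500961 0.01547552] ((0.5323424935340881, 0.15286420285701752), (0.019264912232756615, 0.02006448246538639), 32.01460647583008)
bot [0.725 0.291 0.024] [0.782 0.346 0.111]
tape [0.691 0.163 0.008] [0.741 0.215 0.026]
beak [0.66  0.375 0.05 ] [0.731 0.45  0.096]
cab [ 0.611 -0.132  0.021] [0.872 0.044 0.439]
[[ 3.408e-01  9.401e-01 -4.000e-04]
 [ 9.401e-01 -3.408e-01 -9.000e-04]
 [-1.000e-03 -0.000e+00 -1.000e+00]]
tool-frame shift to tray axis [-0.37452098  0.44797717  0.02166728]
```

>>> jog_arm --pt "-0.03 0.035 0 5" --pt "-0.06 0.07 0 10" --pt "-0.085 0.102 0 15" --pt "-0.11 0.132 0 20" --pt "-0.135 0.162 0 25" --pt "-0.16 0.19 0 30" --pt "-0.185 0.222 0 35" --pt "-0.21 0.252 0 36.8" --pt "-0.235 0.282 0 36.8" --pt "-0.26 0.312 0 36.8" --pt "-0.285 0.342 0 36.8" --pt "-0.31 0.372 0 36.8" --claw 1 --squeeze 40

```text
time: 1.1
ee_pos: [0.4831, 0.238, 0.2219]
orientation: [0.958, 0.286, -0.0, -0.0]
wrist_force: [0.8, 0.9, -0.2]
grip_width: 1.002
```

>>> jog_arm --pt "-0.002 0.03 0 0" --pt "-0.004 0.06 0 0" --pt "-0.007 0.09 0 0" --pt "-0.007 0.0995 0 0" --pt "-0.007 0.0995 0 0" --pt "-0.007 0.0995 0.03 0" --pt "-0.007 0.0995 0.06 0" --pt "-0.007 0.0995 0.09 0" --pt "-0.007 0.0995 0.12 0" --pt "-0.007 0.0995 0.14 0" --pt "-0.007 0.0995 0.152 0" --pt "-0.007 0.0995 0.152 0"

```text
time: 2.1
ee_pos: [0.5296, 0.1533, 0.0677]
orientation: [0.958, 0.287, -0.002, -0.0]
wrist_force: [0.3, -0.6, 0.2]
grip_width: 0.999
```

```bash
python3 - <<'E'
from h import *
d=get_image("scene"); im=d["image"][190:320,210:350]
cv2.imwrite("pics/g1.png",cv2.resize(im,None,fx=4,fy=4,interpolation=cv2.INTER_CUBIC)); s=status.sense();print(s["ee_pos"],s["wrist_force"],s["joint_positions"])
E
```

```text
[0.53061402 0.15338764 0.0693689 ] [ 0.66161559  0.36613374 -0.5315021 ] [ 2.39186137e-01  3.87508347e-01  2.08079627e+00  7.38346630e-05
  6.75177367e-01 -3.42270801e-01]
```

View pics/g1.png

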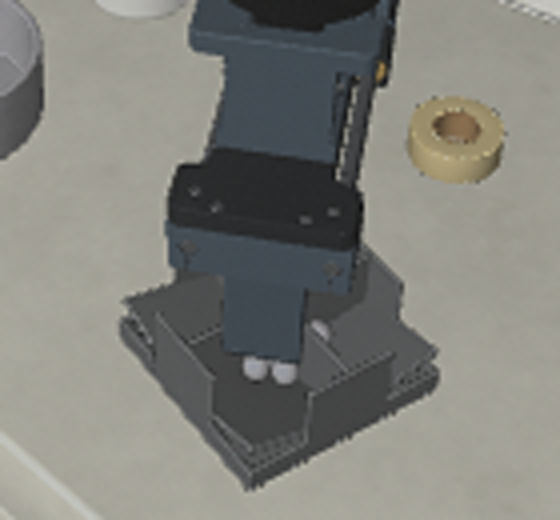

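The picture shows the fingers either side of the stem on the tray's diagonal and clear of the dividers (pads at about (260,310)). I'll close on the stem and lift.

>>> jog_arm --pt "0 0 0 0" --pt "0 0 0 0" --pt "0 0 0 0" --pt "0 0 0 0" --pt "0 0 0 0" --pt "0 0 0 0" --pt "0 0 0 0" --pt "0 0 0 0" --pt "0 0 0 0" --pt "0 0 0 0" --pt "0 0 0 0" --pt "0 0 0 0" --claw -1 --squeeze 45

```text
time: 3.15
ee_pos: [0.5311, 0.1527, 0.0699]
orientation: [0.958, 0.286, -0.0, 0.0]
wrist_force: [-2.5, -1.9, 1.7]
grip_width: 0.215
```

>>> jog_arm --pt "0 0 -0.005 0" --pt "0 0 -0.015 0" --pt "0 0 -0.025 0" --pt "0 0 -0.035 0" --pt "0 0 -0.045 0" --pt "0 0 -0.055 0" --pt "0 0 -0.065 0" --pt "0 0 -0.075 0" --pt "0 0 -0.085 0" --pt "0 0 -0.09 0" --pt "0 0 -0.09 0" --pt "0 0 -0.09 0"

```text
time: 4.15
ee_pos: [0.5314, 0.1528, 0.16]
orientation: [0.958, 0.286, 0.0, 0.0]
wrist_force: [-0.2, 0.2, -4.8]
grip_width: 0.222
```

>>> jog_arm --pt "0.005 -0.007 0 -2" --pt "0.013 -0.019 0 -6" --pt "0.022 -0.033 0 -10" --pt "0.032 -0.048 0 -15" --pt "0.042 -0.063 0 -20" --pt "0.052 -0.078 0 -25" --pt "0.062 -0.093 0 -30" --pt "0.072 -0.108 0 -35" --pt "0.082 -0.1225 0 -40" --pt "0.092 -0.1375 0 -45" --pt "0.101 -0.151 0 -49" --pt "0.108 -0.1615 0 -52"

```text
time: 5.15
ee_pos: [0.5325, 0.3488, 0.159]
orientation: [0.734, 0.68, -0.001, -0.0]
wrist_force: [-0.4, -0.1, -3.8]
grip_width: 0.217
```

```bash
python3 - <<'E'
from h import *
d=get_image("top"); P=pts(d);ok=d["z_map"]>0
cv2.imwrite("pics/t2.png",cv2.resize(d["image"][170:270,150:310],None,fx=5,fy=5,interpolation=cv2.INTER_CUBIC)); s=status.sense();print(s["ee_pos"],s["wrist_force"],s["orientation"])
E
```

```text
[0.53268012 0.3502909  0.15919695] [-1.88687109  0.93613026 -3.04685248] [ 7.32394263e-01  6.80880724e-01 -7.10697167e-05 -2.80636076e-04]
```

View pics/t2.png

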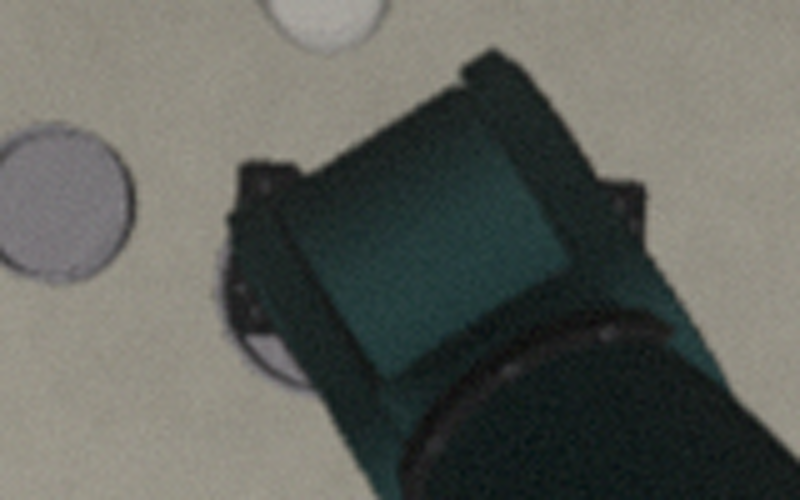

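Top view is occluded by the arm; the jar still sits at (260,300). I'll align the rest of the way, lower to just above the rim, and check in the scene view.

>>> jog_arm --pt "0.004 0 0 -2" --pt "0.008 0 0 -4" --pt "0.012 0.0005 0 -4.2" --pt "0.012 0.0005 0 -4.2" --pt "0.012 0.0005 0.008 -4.2" --pt "0.012 0.0005 0.016 -4.2" --pt "0.012 0.0005 0.024 -4.2" --pt "0.012 0.0005 0.03 -4.2" --pt "0.012 0.0005 0.034 -4.2" --pt "0.012 0.0005 0.036 -4.2" --pt "0.012 0.0005 0.036 -4.2" --pt "0.012 0.0005 0.036 -4.2"

```text
time: 6.2
ee_pos: [0.5347, 0.3591, 0.1241]
orientation: [0.71, 0.704, 0.0, 0.0]
wrist_force: [-0.5, -0.0, -4.2]
grip_width: 0.217
```

```bash
python3 - <<'E'
from h import *
d=get_image("scene")
cv2.imwrite("pics/s3.png",cv2.resize(d["image"][130:260,120:300],None,fx=4.4,fy=4.4,interpolation=cv2.INTER_CUBIC)); s=status.sense();print(s["ee_pos"],s["wrist_force"],s["orientation"])
E
```

```text
[0.53478747 0.35914425 0.1242442 ] [ 0.61920329 -0.88775297 -4.23450279] [7.10364075e-01 7.03834369e-01 2.39517212e-04 6.68450438e-05]
```

View pics/s3.png

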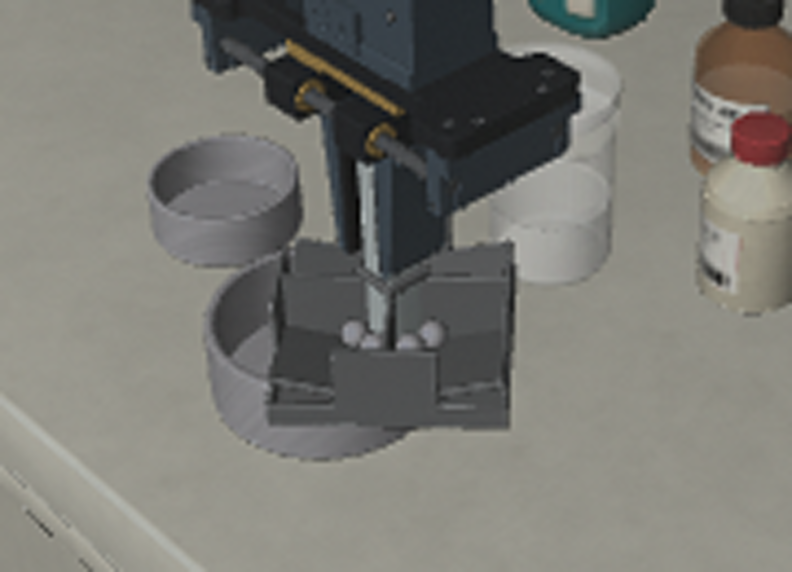

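>>> jog_arm --pt "0.003 0 0 0" --pt "0.004 0 0.002 0" --pt "0.004 0 0.004 0" --pt "0.004 0 0.005 0" --pt "0.004 0 0.0055 0" --pt "0.004 0 0.006 0"

```text
time: 6.75
ee_pos: [0.5346, 0.363, 0.1179]
orientation: [0.71, 0.704, -0.0, 0.0]
wrist_force: [-1.9, -1.0, 4.5]
grip_width: 0.214
```

>>> jog_arm --pt "0 0 -0.001 0" --pt "0 0 -0.001 0" --pt "0 0 -0.001 0" --pt "0 0 -0.001 0" --pt "0 0 -0.001 0" --claw -0.3

```text
time: 7.17
ee_pos: [0.5347, 0.3631, 0.1191]
orientation: [0.71, 0.704, 0.0, 0.0]
wrist_force: [0.5, 0.6, 0.6]
grip_width: 0.353
```

>>> jog_arm --pt "0 0 -0.006 0" --pt "0 0 -0.012 0" --pt "0 0 -0.018 0" --pt "0 0 -0.024 0" --pt "0 0 -0.03 0" --pt "0 0 -0.034 0" --pt "0 0 -0.034 0"

```text
time: 7.75
ee_pos: [0.5351, 0.3633, 0.1542]
orientation: [0.71, 0.704, 0.001, 0.0]
wrist_force: [0.4, -0.5, -0.0]
grip_width: 0.355
```

```bash
python3 - <<'E'
from h import *
d=get_image("scene")
cv2.imwrite("pics/s4.png",cv2.resize(d["image"][130:260,120:300],None,fx=4.4,fy=4.4,interpolation=cv2.INTER_CUBIC)); s=status.sense();print(s["ee_pos"],s["wrist_force"],s["grip_width"])
P=pts(d);w=P[180:235,170:245].reshape(-1,3);m=(w[:,2]>.06)&(w[:,2]<.1)&(w[:,1]<.46);print(w[m].min(0),w[m].max(0))
E
```

```text
[0.53482965 0.36317647 0.1535497 ] [-0.16039033  0.26897092 -0.02318996] 0.3536998497523325
[0.45412814 0.2836903  0.06002962] [0.61140079 0.43619797 0.0994885 ]
```

View pics/s4.png

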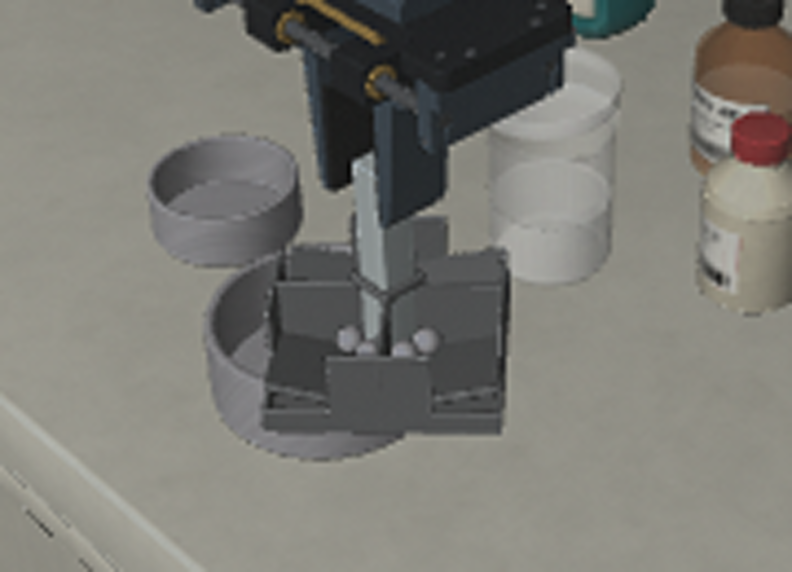

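All is in place: the tray is level on the rim, the small balls are at (345..425,340), and the fingers cage the stem top. Now a first small push.

>>> jog_arm --pt "0 0 0 0" --pt "0 0 0 0" --pt "0.003 0 0 0" --pt "0.006 0 0 0" --pt "0.009 0 0 0" --pt "0.012 0 0 0" --pt "0.015 0 0 0" --pt "0.018 0 0 0" --pt "0.021 0 0 0" --pt "0.024 0 0 0" --pt "0.027 0 0 0" --pt "0.029 0 0 0" --claw -0.165

```text
time: 8.8
ee_pos: [0.5349, 0.3924, 0.153]
orientation: [0.71, 0.704, 0.0, 0.0]
wrist_force: [0.0, -1.1, 1.1]
grip_width: 0.418
```

```bash
python3 - <<'E'
from h import *
d=get_image("scene")
cv2.imwrite("pics/s5.png",cv2.resize(d["image"][130:260,120:300],None,fx=4.4,fy=4.4,interpolation=cv2.INTER_CUBIC)); s=status.sense();print(s["ee_pos"],s["wrist_force"],s["grip_width"])
E
```

```text
[0.53488684 0.39263746 0.1529426 ] [-0.53462438 -1.75868879  0.99617108] 0.41782834461936164
```

View pics/s5.png

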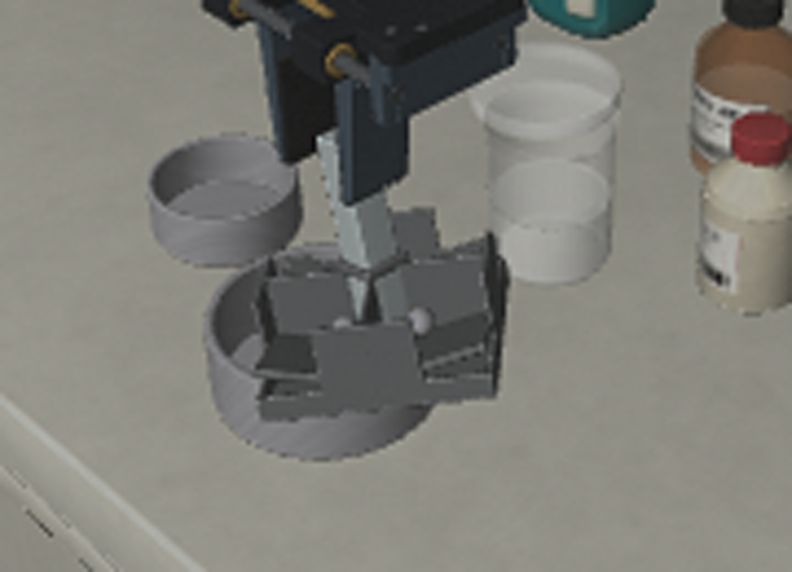

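It tips about the rim as planned, and the jar (320,350) hasn't moved. I'll continue to about 40°.

>>> jog_arm --pt "0.004 0 0 0" --pt "0.008 0 0 0" --pt "0.012 0 0 0" --pt "0.016 0 0 0" --pt "0.021 0 0 0" --pt "0.026 0 0 0" --pt "0.031 0 0 0" --pt "0.036 0 0 0" --pt "0.04 0 0 0" --pt "0.043 0 0 0" --pt "0.045 0 0 0" --pt "0.045 0 0 0"

```text
time: 9.85
ee_pos: [0.5353, 0.4374, 0.1529]
orientation: [0.71, 0.704, 0.0, -0.0]
wrist_force: [-0.0, -1.0, 0.2]
grip_width: 0.414
```

>>> jog_arm --pt "0 0 0 0" --pt "0 0 0 0" --pt "0 0 0 0" --pt "0 0 0 0" --pt "0 0 0 0" --pt "0 0 0 0" --pt "0 0 0 0" --pt "0 0 0 0"

```text
time: 10.52
ee_pos: [0.5353, 0.437, 0.153]
orientation: [0.71, 0.704, 0.0, 0.0]
wrist_force: [0.6, -0.2, 1.2]
grip_width: 0.417
```

```bash
python3 - <<'E'
from h import *
d=get_image("scene")
cv2.imwrite("pics/s6.png",cv2.resize(d["image"][130:260,120:300],None,fx=4.4,fy=4.4,interpolation=cv2.INTER_CUBIC)); s=status.sense();print(s["ee_pos"],s["wrist_force"],s["grip_width"])
E
```

```text
[0.53531092 0.43701079 0.15296402] [-0.41761795  0.11287284 -0.46002035] 0.41408167939013674
```

View pics/s6.png

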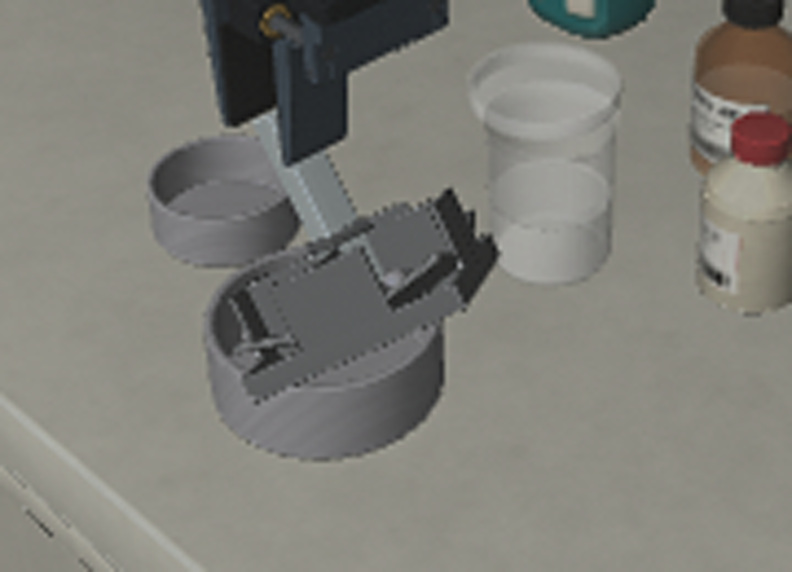

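It's at about 37°, with the jar in place and a small ball still held at (390,280). I'll give it a little more, dwell, then bring it back upright.

>>> jog_arm --pt "0.002 0 0 0" --pt "0.004 0 0 0" --pt "0.005 0 0 0" --pt "0.005 0 0 0" --pt "0.005 0 0 0" --pt "0.005 0 0 0" --pt "0.003 0 0 0" --pt "0 0 0 0" --pt "-0.004 0 0 0" --pt "-0.008 0 0 0" --pt "-0.012 0 0 0" --pt "-0.016 0 0 0"

```text
time: 11.57
ee_pos: [0.5352, 0.4205, 0.153]
orientation: [0.71, 0.704, 0.0, 0.0]
wrist_force: [0.3, -0.8, 0.8]
grip_width: 0.419
```

>>> jog_arm --pt "-0.005 0 0 0" --pt "-0.01 0 0 0" --pt "-0.015 0 0 0" --pt "-0.02 0 0 0" --pt "-0.025 0 0 0" --pt "-0.03 0 0 0" --pt "-0.035 0 0 0" --pt "-0.04 0 0 0" --pt "-0.044 0 0 0" --pt "-0.048 0 0 0" --pt "-0.052 0 0 0" --pt "-0.055 0 0 0"

```text
time: 12.57
ee_pos: [0.5347, 0.3657, 0.153]
orientation: [0.71, 0.704, 0.0, -0.0]
wrist_force: [-0.4, -0.9, 0.1]
grip_width: 0.415
```

>>> jog_arm --pt "-0.002 0 0 0" --pt "-0.003 0 0 0" --pt "-0.003 0 0 0" --pt "-0.003 0 0 0"

```text
time: 12.9
ee_pos: [0.5347, 0.3631, 0.153]
orientation: [0.71, 0.704, 0.0, 0.0]
wrist_force: [0.5, 0.1, -0.1]
grip_width: 0.418
```

```bash
python3 - <<'E'
from h import *
d=get_image("scene")
cv2.imwrite("pics/s7.png",cv2.resize(d["image"][130:260,120:300],None,fx=4.4,fy=4.4,interpolation=cv2.INTER_CUBIC)); s=status.sense();print(s["ee_pos"],s["wrist_force"],s["grip_width"])
E
```

```text
[0.53463397 0.36319869 0.15297262] [ 0.49611818  0.77174411 -0.60529484] 0.41581206461615305
```

View pics/s7.png

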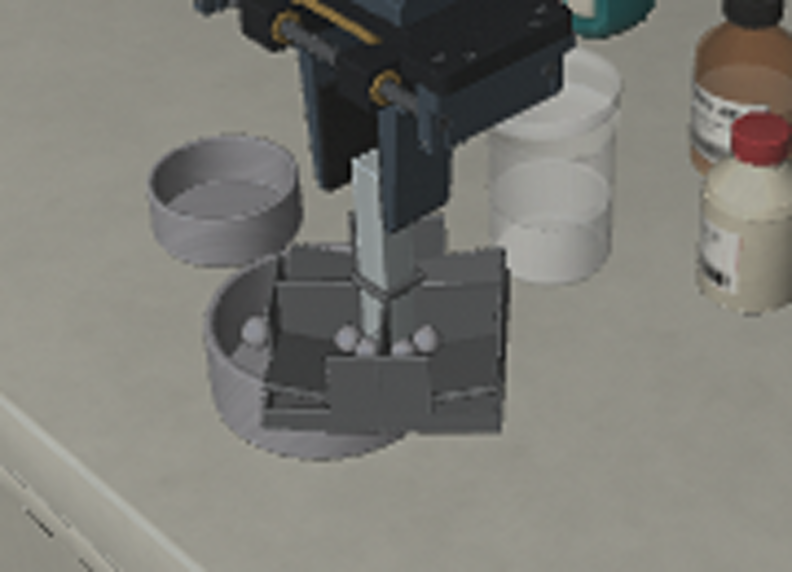

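The tray is back level in the same place, small balls at (345..425,340). One large ball shows in the jar at (255,330); the other may be hidden. I'll regrip low, lift, and check the jar by picture data.

>>> jog_arm --pt "0 0 0.01 0" --pt "0 0 0.02 0" --pt "0 0 0.03 0" --pt "0 0 0.033 0" --pt "0 0 0.033 0"

```text
time: 13.37
ee_pos: [0.5338, 0.3626, 0.1182]
orientation: [0.71, 0.704, -0.001, -0.0]
wrist_force: [-0.1, -0.8, 0.7]
grip_width: 0.416
```

>>> jog_arm --pt "0 0 0 0" --pt "0 0 0 0" --pt "0 0 0 0" --pt "0 0 0 0" --pt "0 0 0 0" --pt "0 0 0 0" --pt "0 0 0 0" --pt "0 0 0 0" --claw -1 --squeeze 45

```text
time: 14.03
ee_pos: [0.5349, 0.3632, 0.1203]
orientation: [0.71, 0.704, 0.0, 0.0]
wrist_force: [0.4, 0.2, 4.4]
grip_width: 0.22
```

>>> jog_arm --pt "0 0 -0.004 0" --pt "0 0 -0.01 0" --pt "0 0 -0.018 0" --pt "0 0 -0.026 0" --pt "0 0 -0.034 0" --pt "-0.003 0 -0.04 0" --pt "-0.009 0 -0.045 0" --pt "-0.018 0 -0.047 0" --pt "-0.028 0 -0.047 0" --pt "-0.038 0 -0.047 0" --pt "-0.046 0 -0.047 0" --pt "-0.05 0 -0.047 0"

```text
time: 15.03
ee_pos: [0.5339, 0.3114, 0.1665]
orientation: [0.711, 0.704, -0.0, -0.0]
wrist_force: [1.0, 0.0, -3.4]
grip_width: 0.217
```

```bash
python3 - <<'E'
from h import *
d=get_image("scene")
cv2.imwrite("pics/s8.png",cv2.resize(d["image"][130:260,120:300],None,fx=4.4,fy=4.4,interpolation=cv2.INTER_CUBIC)); s=status.sense();print(s["time"],s["ee_pos"],s["wrist_force"],s["grip_width"])
E
```

```text
15.0833 [0.53393836 0.31134964 0.16656685] [ 0.1435631  -0.76593423 -4.54757396] 0.2156636841677496
```

View pics/s8.png

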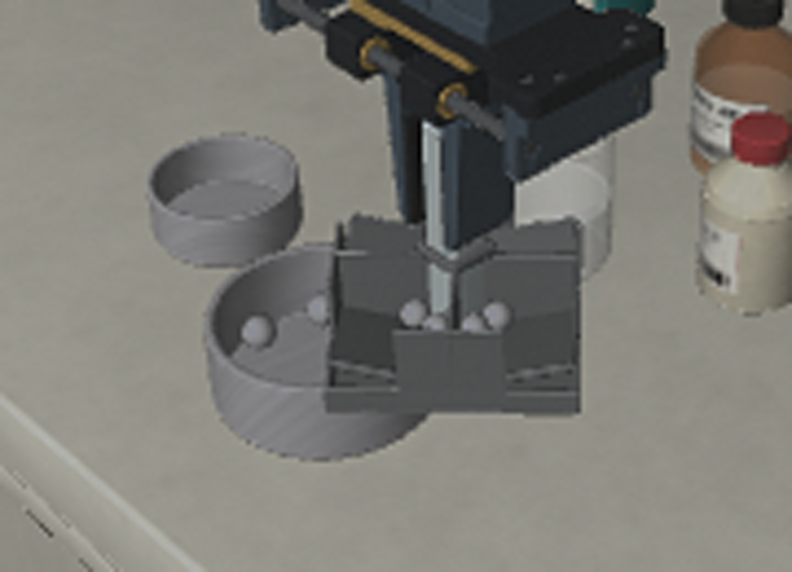

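Both large balls are in the jar, at (258,330) and (320,308), and the small ones are still in the tray. I'll take the tray back.

>>> jog_arm --pt "-0.005 0 0 0" --pt "-0.015 0 0 0" --pt "-0.03 0 0 0" --pt "-0.047 0 0 0" --pt "-0.064 0 0 0" --pt "-0.081 0 0 0" --pt "-0.098 0 0 0" --pt "-0.114 0 0 0" --pt "-0.128 0 0 0" --pt "-0.139 0 0 0" --pt "-0.147 0 0 0" --pt "-0.15 0 0 0"

```text
time: 16.08
ee_pos: [0.5327, 0.1619, 0.1669]
orientation: [0.711, 0.704, -0.0, 0.0]
wrist_force: [-0.3, 1.0, -3.9]
grip_width: 0.218
```

>>> jog_arm --pt "0 0 0.005 0" --pt "0 0 0.015 0" --pt "0 0 0.027 0" --pt "0 0 0.039 0" --pt "0 0 0.051 0" --pt "0 0 0.063 0" --pt "0 0 0.074 0" --pt "0 0 0.082 0" --pt "0 0 0.087 0" --pt "0 0 0.09 0" --pt "0 0 0.092 0" --pt "0 0 0.092 0"

```text
time: 17.08
ee_pos: [0.5329, 0.163, 0.0749]
orientation: [0.71, 0.704, 0.0, 0.0]
wrist_force: [-0.1, -0.7, -4.6]
grip_width: 0.217
```

```bash
python3 - <<'E'
from h import *
d=get_image("scene");P=pts(d);s=status.sense();print(s["time"],s["ee_pos"],s["wrist_force"],s["grip_width"])
for dx,dy in((.0,-.079),(-.079,0)):
  u,v=proj(d,[.534+dx,.161+dy,.015]);print(u,v,P[int(v),int(u)])
E
```

```text
17.1333 [0.5330011  0.16308321 0.07517021] [-0.17947322  0.40182915 -4.04152592] 0.2216863502678325
308.358492955016 294.59197173455317 [0.54394129 0.0895711  0.0017341 ]
248.31858952485018 294.07324042260564 [0.45464979 0.1614896  0.01508121]
```

>>> jog_arm --pt "0 0 0.001 0" --pt "0 0 0.002 0" --pt "0 0 0.003 0" --pt "0 0 0.004 0" --pt "0 0 0.004 0"

```text
time: 17.55
ee_pos: [0.533, 0.1632, 0.0723]
orientation: [0.71, 0.704, 0.0, 0.0]
wrist_force: [-10.9, -1.3, 22.9]
grip_width: 0.216
```

>>> jog_arm --pt "0 0 -0.001 0" --pt "0 0 -0.0015 0" --pt "0 0 -0.0015 0"

```text
time: 17.8
ee_pos: [0.5328, 0.163, 0.0725]
orientation: [0.71, 0.704, 0.0, 0.0]
wrist_force: [-0.8, -0.2, -3.9]
grip_width: 0.215
```

>>> jog_arm --pt "0 0 0 0" --pt "0 0 0 0" --pt "0 0 0 0" --pt "0 0 0 0" --pt "0 0 0 0" --pt "0 0 0 0" --pt "0 0 0 0" --pt "0 0 0 0" --claw 0.2

```text
time: 18.47
ee_pos: [0.5328, 0.163, 0.0724]
orientation: [0.71, 0.704, -0.0, 0.0]
wrist_force: [-0.2, -0.3, 0.4]
grip_width: 0.599
```

>>> jog_arm --pt "0 0 -0.01 0" --pt "0 0 -0.03 0" --pt "0 0 -0.05 0" --pt "0 0 -0.075 0" --pt "0 0 -0.1 0" --pt "0 0 -0.125 0" --pt "0 0 -0.15 0" --pt "0 0 -0.17 0" --pt "0 0 -0.18 0" --pt "0 0 -0.18 0" --pt "0 0 -0.18 0" --pt "0 0 -0.18 0"

```text
time: 19.47
ee_pos: [0.5321, 0.1629, 0.2512]
orientation: [0.71, 0.704, -0.001, -0.0]
wrist_force: [0.6, 0.5, 0.0]
grip_width: 0.6
```

```bash
python3 - <<'E'
from h import *
d=get_image("scene");t=get_image("top")
a=cv2.resize(d["image"][130:330,120:360],(720,600),interpolation=cv2.INTER_CUBIC)
cv2.imwrite("pics/s9.png",a); s=status.sense();print(s["time"],s["ee_pos"],s["wrist_force"],s["grip_width"])
P=pts(t);w=P[195:260,185:250].reshape(-1,3);r=w[(w[:,2]>.04)&(w[:,2]<.06)&(np.hypot(w[:,0]-.534,w[:,1]-.414)<.08)];print("jar",cv2.minEnclosingCircle(r[:,:2].astype(np.float32)))
E
```

```text
19.5667 [0.53210149 0.16287044 0.25098907] [0.44439915 0.42918066 0.31459582] 0.5999724967518353
jar ((0.5340375900268555, 0.41422152519226074), 0.05985014885663986)
```

View pics/s9.png

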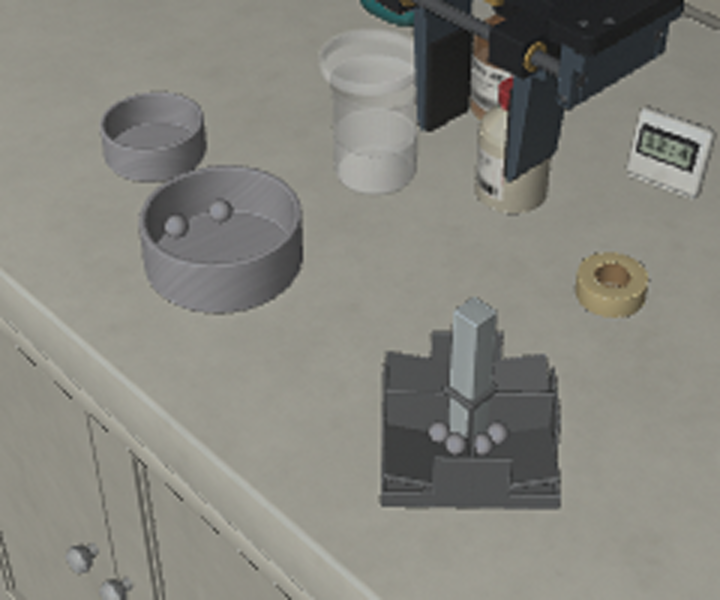

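The picture shows the tray flat at (470,430), two large balls in the unmoved jar at (175,226) and (220,210), and the bench clear. I'm handing in.

```bash
python3 -c "
from workcell import order
print(order.hand_in())"
```

```text
the job is handed in; nothing more can be done
None
```

The two large balls are in the 120 mm jar, and the tray stands flat on the bench, released. I handed in at about 19.6 s of the 53 s allowed.

**How it was tipped:** The jog cannot tilt the tool, so I set the tray level on the jar's rim with the large-ball corner over the inside. I opened the fingers so they loosely caged the stem, then pushed the stem until the tray tipped about the rim to roughly 40°. I then let it come back level, regripped it and set it down at about (0.53, 0.16).

**Last checks:**
- **Jar:** two balls are visible inside, and its centre is (0.534, 0.414), the same as at the start to within 0.1 mm.
- **Tray:** four small balls are visible in their bays. The pair in the last bay is hidden behind the dividers, so I did not see it directly. There are no loose balls on the visible bench, and the jar holds only the two large ones.
- **Things behind:** the bottle, tape and beaker look undisturbed in the picture; I did not re-measure them.
- **Forces:** pressing the tray onto the bench briefly read about 23 N at the wrist, well under the 120 N limit. The other readings at the end of each move were under 5 N.

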